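# Jack up the client armrest and hold it

### The job

The client armrest on the nail table has to be raised so that I can put risers under it. Stand the small lever jack on the table with its saddle centred under the armrest's lift pad, give the handle one full trial stroke down and let it come all the way back up, then press it fully down again and keep it pressed: finish while still holding the handle down with the armrest up on the jack. Keep the gripper off the armrest and leave the two nail-polish bottles and the jar where they stand.

Things in the scene. Friction and masses are not known exactly. Their poses are not given: they have to be found in the camera images.
- stand: Client armrest: white padded board 275 x 170 x 42 mm, hinged at one end on a pedestal fixed to the table; place and direction vary. Origin on the table under the middle of its front rail; +x from free end to hinge (axis along y, x = 290, 94 mm up), z up. Cushion from x = 35 mm, top 136 mm up. Below the armrest it is clear for x under 150 mm. The free end points roughly to the robot's right.
- rail_mid (a point): Middle of the top of the front rail, a bare aluminium strip at the armrest's free end: 44 mm along the stand's x, 150 mm along its y; top 94 mm, underside 88 mm above the table.
- armrest (a joint): Tilt of the armrest about its hinge, rad: 0 lying level on its posts, grows as the free end rises (0.25 at most). It falls back by its own weight (about 6 N at the lift pad).
- lift_point (a point): Centre of the underside of the lift pad: black rubber disc, 34 mm across, 8 mm thick, under the front rail, 80 mm above the table when the armrest lies level. From above it is marked by the one steel bolt head (17 mm across, 10 mm tall) on the rail right above it. Its place along the rail varies up to 30 mm either side of the middle; it stays put during the work.
- jack: Loose lever jack of bare steel, about 0.75 kg. Origin on its underside below the carrying lug; +x points to the saddle, z up. Base plate 80 mm wide (y), 10 mm thick, x = -60 to 90 mm, with a tail 40 mm wide back to x = -175 mm. Saddle column at x = 60 mm; handle pivot cheeks at x = -35 mm, 72 mm tall, out to 21 mm each side (pin to 25 mm).
- jack_lug (a point): Centre of the top of the jack's carrying lug, an upright flat bar, 34 mm along the jack's x and 16 mm along its y, rising straight above the jack's origin to 105 mm. Made to be gripped across y, from above; the 25 mm below its top are free all round. Nothing on the jack but lug and raised handle is taller than 72 mm.
- saddle_top (a point): Centre of the top of the jack's saddle, a round steel disc 44 mm across; 60 mm ahead (+x) of the jack's origin and 62 mm above its underside with the handle up. It rises as the handle goes down, 40 mm at full stroke: first the 18 mm of free gap below the lift pad, then lifting the pad about 22 mm.
- jack_handle (a joint): Angle of the pump handle, rad: 0 fully up (a spring brings it there), 0.55 fully down (stop; handle level). It pivots about the jack's y axis at x = -35 mm, 60 mm above the underside. No ratchet: let go, it springs up and the saddle sinks. Pressing the bar takes about 1.5 N at first, 5 to 8 N with the armrest on the saddle.
- handle_bar (a point): Centre of the handle's black cross bar, 16 mm thick and 64 mm long across the jack (y), 130 mm from the pivot at the rear (-x) end of the jack; 128 mm above the jack's underside with the handle up, 60 mm with it fully down.
- polish_bottle: Nail-polish bottle, square dark body 30 mm wide with a brass cap, 87 mm tall, one of three small things in a row beyond the work, in any order; origin under its centre. A bystander.
- cleanser_jar: Glass jar with a steel cap, 54 mm across and 85 mm tall, one of three small things in a row beyond the work, in any order; origin under its centre. A bystander.
- top_coat: Nail-polish bottle, square white body 30 mm wide with a brass cap, 87 mm tall, one of three small things in a row beyond the work, in any order; origin under its centre. A bystander.

How it is judged:
On the way, in this order (a step that is already met when the one before it is completed fails the run):
1. the jack stands on the table, handle up, its saddle centred under the lift pad (horizontal distance between saddle_top and lift_point below 0.014 m and height (world z) of jack below 0.004 m and angle between jack's own z axis and vertical below 0.04 rad and value of joint jack_handle below 0.08 rad and value of joint armrest below 0.01 rad), for 0.2 s.
2. trial stroke: the handle is pressed down and the jack lifts the armrest (value of joint jack_handle above 0.48 rad and value of joint armrest above 0.05 rad and height (world z) of jack below 0.004 m), for 0.1 s.
3. the handle comes back up and the armrest is down again (value of joint jack_handle below 0.08 rad and value of joint armrest below 0.01 rad), for 0.1 s.
At the end, for the whole second after the job is handed in: The program ends holding: the gripper presses (more than 1.5 N) the jack's handle at least 0.48 rad down, the armrest is tilted up more than 0.05 rad and bears on the jack (more than 1.5 N), the saddle within 17 mm of the lift pad's centre in plan, the jack at rest, upright and flat on the table (all of step 2 and horizontal distance between saddle_top and lift_point below 0.017 m and contact force between jack and stand above 1.5 N and contact force between the fingers and jack above 1.5 N and angle between jack's own z axis and vertical below 0.04 rad and linear speed of jack below 0.02 m/s); the arm keeps its last pose, push and grip.
It fails at once if the robot pushes on the armrest (contact force between any of the fingers, the arm and stand above 3 N).
It fails at once if a bystander is displaced or knocked over (distance of any of polish_bottle, cleanser_jar, top_coat from where it was at the start of the episode above 0.02 m or angle between any of polish_bottle, cleanser_jar, top_coat's own z axis and vertical above 0.5 rad).
It fails at once if the jack is tipped over (angle between jack's own z axis and vertical above 0.6 rad).
It also fails if it takes over 54 s, if anything falls off the work surface, if the arm or the gripper's body presses on something with over 40 N, if the wrist force passes 120 N, or if a joint passes its speed limit or range.

### The arm

A 7-joint arm with a two-finger parallel gripper is mounted at the origin on the work surface. World frame = base frame: x ahead of the robot, y to its left, z up, the work surface at z = 0. Lengths are in m, angles in rad, forces in N, time in s.
With the tool pointing down it reaches from about 0.425 to 0.925 m from the base axis. Payload 6.8 kg.
Tool frame: the origin (TCP) lies midway between the tips of the shut fingers; the grasp point (between the pads) lies 19 mm behind it (r.hold_point_z is the distance from the TCP to the grasp point, in m); z points along the fingers, y is the line along which they close (so a half turn about z gives the same grasp; the last joint's range is limited). The gripper opens to 88 mm and grips with 3 to 60 N. Pads are 20 mm wide; open, the fingers measure 115 mm over their backs; the gripper's body (75 mm by 178 mm) begins 61 mm behind the grasp point.
Start: joints at [-0.108, 0.477, 0.022, 1.555, -0.011, 1.109, -0.083], TCP at [0.675, 0, 0.223] pointing down, gripper open.
Joint ranges: [-2.96, 2.96], [-0.34, 2.1], [-1.41, 1.46], [0.24, 2.44], [-1.37, 4.51], [0.17, 1.92], [-2.96, 2.96]. Speed limits (rad/s): [2.39, 2.39, 3.14, 3.14, 3.14, 3.14, 3.14].

### API

Orientations are given as a rotation vector (axis times angle).
In Python, from rig import r, cams gives the robot as it stands. The module is installed in compiled form; this text tells all that it offers.
- The arm moves only by the tool arm_command, never from a script. Its argument "steps" is a list of rows, each a list of 5 numbers: the opening, from 0 (shut) to 1 (fully open), then the shift along the tool's x, y, z in mm, then the turn about the tool's z in rad. A call has 1 to 20 rows; each row is the pose to reach, as a shift and turn from the pose commanded when the call began, along the tool's axes at that moment; what a row does not reach only later rows make up. A row lasts 1/8 s, in which the tool goes at most 62.5 mm and 10.7 degrees, less where a joint would pass 70% of its speed; a pose out of reach is approached as far as the arm can. A call with a gripper value outside its range is refused whole. The fingers move at their own pace and stop on an object; "squeeze" is the grip in N (left out, the last holds). Time passes only in rows, so rows that repeat a pose let the fingers close. It gives the time, the measured TCP pose, the force, the opening and the grip force at its end, in the units of the state.
- r.read_state(): the state, without advancing time (a new reading comes with each control period).
- cams.read_camera(name): name is "scene" or "side" or "wrist"; returns the picture (384x512x3 uint8, red, green, blue); there is no depth.
- cams.camera_params(name): a dict with "camera_matrix" (3x3 intrinsics, pixels), "rvec" (rotation vector, rad) and "tvec" (3), from world to camera coordinates, as OpenCV has them. Camera axes: x right, y down, z forward; pixel columns grow to the right and rows downward; lengths in m; the calibration is good to about 2 mm. A picture is of the moment at which its call begins: read the wrist's pose just before it. camera_params takes no time and is no camera call; for the wrist camera it gives the pose at the moment of the call.
- r.sign_off(): hands the job in; it is judged then, once.
The state is a dict: "t": time; "joints": joint angles; "dq": joint speeds; "tau": joint torques, N m; "position": TCP position; "tcp_rot": TCP orientation; "contact_force": force on the tool from outside, world axes, zero at the start; "moment": the same for the moment, N m; "finger_gap": finger opening in m; "grip_force": force on a finger pad.
Only numpy, scipy, OpenCV 4.12 (cv2) and the standard library are available. Lean on these libraries where they do the work, as an engineer would, in place of code of your own. Each camera call takes 0.05 s, during which the arm holds its last target. There are 200 camera calls.

## Working session

There is one attempt and no reset: what is moved stays moved. The work goes in short steps, Python scripts to look and compute and a tool call to move; the robot and the scene stay as the last step left them, time stands still between calls to the robot, and variables do not carry over. Pictures are saved under pics/ and viewed, at most 10 in all, crops included, and the job is handed in when it is done.

Besides the shell and the picture viewer there is one more tool, called by a JSON object that holds its "method" and its "body". arm_command: Moves the arm, as the interface text tells. Its arguments: {"type":"object","properties":{"steps":{"type":"array","items":{"type":"array","items":{"type":"number"}}},"squeeze":{"type":"number"}},"required":["steps"]}

```bash
mkdir -p pics
cat > h.py <<'E'
import numpy as np, cv2
from rig import r, cams
def save(n,f):
    im=cams.read_camera(n); cv2.imwrite('pics/'+f,im[:,:,::-1]); return im
def ray(n,uv,z,P=None):
    "world point at height z seen at pixel uv"
    P=P or cams.camera_params(n); K=np.array(P['camera_matrix']); R=cv2.Rodrigues(np.array(P['rvec'],float))[0]; t=np.array(P['tvec'],float).ravel()
    d=R.T@np.linalg.solve(K,[uv[0],uv[1],1]); c=-R.T@t
    return c+d*(z-c[2])/d[2]
def proj(n,X,P=None):
    P=P or cams.camera_params(n)
    return cv2.projectPoints(np.array(X,float).reshape(-1,3),np.array(P['rvec'],float),np.array(P['tvec'],float),np.array(P['camera_matrix']),None)[0][:,0]
E
python3 - <<'E'
from h import *
for n in ['scene','side','wrist']:
    P=cams.camera_params(n);R=cv2.Rodrigues(np.array(P['rvec'],float))[0]
    print(n,-R.T@np.ravel(P['tvec']),R[2],P['camera_matrix'][0][0])
ims=[save('scene','s0.png'),save('side','d0.png'),save('wrist','w0.png')]
print(r.read_state()['tcp_rot'],r.hold_point_z)
E
```

```text
scene [ 1.10588864 -0.44026807  0.89741192] [-0.50042723  0.40064637 -0.76749924] 351.14050046131786
side [0.48357114 1.06267255 0.94648263] [ 0.07036102 -0.78151293 -0.61990876] 466.49130901466
wrist [0.67315449 0.0663353  0.38419683] [-0.00191291 -0.24682107 -0.96905918] 340.3228618448229
[-2.22082028e+00 -2.22076114e+00  1.63222178e-03] 0.0187
```

View pics/s0.png

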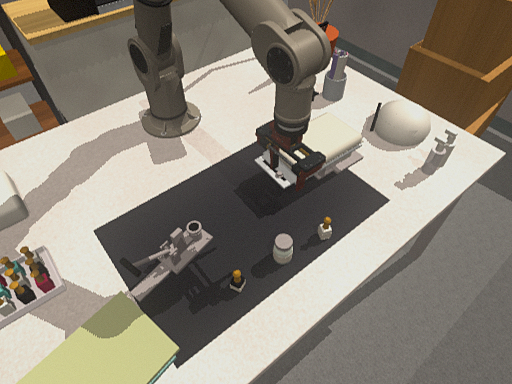

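View pics/d0.png

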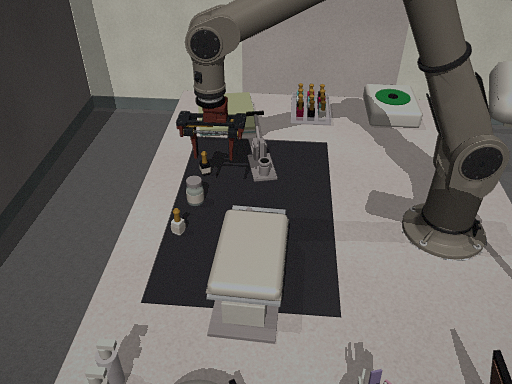

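The scene picture shows the jack with its saddle near (194,228) and its tail at lower left, with the bystanders at (237,280), (283,248) and (325,228). The armrest's free end is under the gripper. In the side picture the armrest is at (250,255), its rail near (258,210), and the jack's saddle near (265,162).

Run:
```python
import cv2,numpy as np
s=cv2.imread('pics/s0.png');d=cv2.imread('pics/d0.png');w=cv2.imread('pics/w0.png')
a=cv2.resize(s[200:310,120:260],(560,440),interpolation=cv2.INTER_CUBIC)
b=cv2.resize(d[100:220,200:300],(240,288),interpolation=cv2.INTER_CUBIC)
cv2.imwrite('pics/c1.png',a)
cv2.imwrite('pics/c2.png',cv2.resize(w,(768,576),interpolation=cv2.INTER_CUBIC))
cv2.imwrite('pics/c3.png',cv2.resize(d[100:220,200:300],(500,600),interpolation=cv2.INTER_CUBIC))
```

```text
(no output)
```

View pics/c1.png

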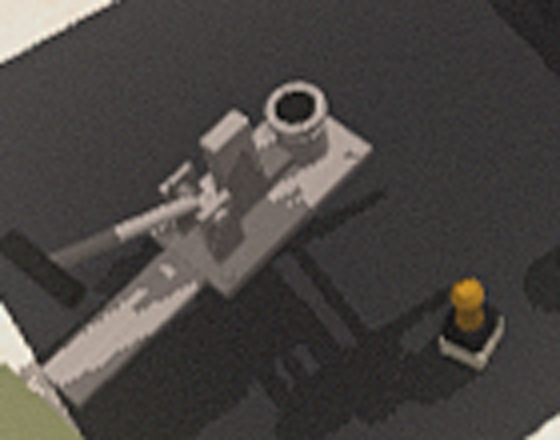

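View pics/c2.png

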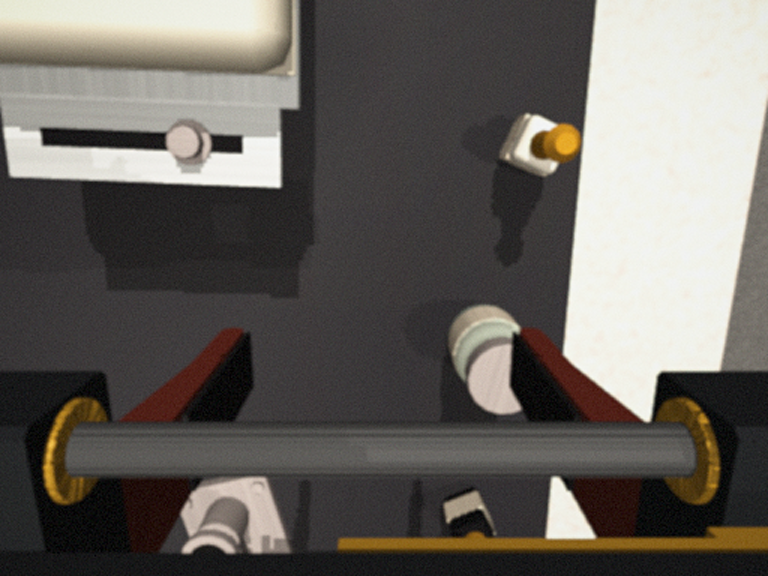

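View pics/c3.png

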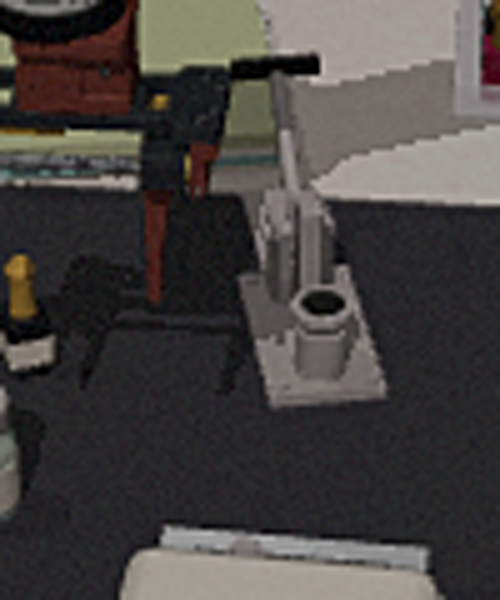

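```bash
cat > fit.py <<'E'
from h import *
from scipy.optimize import least_squares
S=lambda u,v:(120+u/4-.375,200+v/4-.375); D=lambda u,v:(200+u/5-.4,100+v/5-.4); W=lambda u,v:(u/1.5-.17,v/1.5-.17)
obs=[('scene',S(297,105),(.06,0,.062)),('scene',S(226,131),(0,0,.105)),('scene',S(42,268),(-.145,0,.128)),('scene',S(372,150),(.09,-.04,.01)),
('side',D(323,302),(.06,0,.062)),('side',D(275,67),(-.145,0,.128)),('side',D(384,392),(.09,.04,.01)),('side',D(270,404),(.09,-.04,.01))]
Ps={n:cams.camera_params(n) for n in('scene','side')}
def T(p,X): c,s=np.cos(p[2]),np.sin(p[2]); return np.array([p[0]+c*X[0]-s*X[1],p[1]+s*X[0]+c*X[1],X[2]])
def f(p,sg=(1,)):
    return np.concatenate([proj(n,T(p,X),Ps[n])[0]-uv for n,uv,X in obs])
for n,uv,X in obs: print(n,X,ray(n,uv,X[2],Ps[n]).round(4))
b=min((least_squares(f,[.7,-.3,a],loss='soft_l1') for a in(0,1.57,3.1,-1.57)),key=lambda q:q.cost)
print('jack',b.x.round(4)); print(b.fun.reshape(-1,2).round(1))
print('saddle',T(b.x,(.06,0,.062)))
# stand from the wrist view at start pose
print('bolt',ray('wrist',W(186,138),.104))
for uv,z in [((8,178),.094),((282,187),.094),((282,107),.094),((5,127),.094)]: print('rail',ray('wrist',W(*uv),z).round(4))
for uv,z in [((233,204-0),.094)]: pass
for nm,uv in [('poll',(237,284)),('jar',(283,258)),('top',(325,234))]: print(nm,ray('scene',uv,.02,Ps['scene']).round(3))
E
python3 fit.py
```

```text
scene (0.06, 0, 0.062) [ 0.5441 -0.2252  0.062 ]
scene (0, 0, 0.105) [ 0.5607 -0.2846  0.105 ]
scene (-0.145, 0, 0.128) [ 0.5918 -0.4267  0.128 ]
scene (0.09, -0.04, 0.01) [ 0.5788 -0.1903  0.01  ]
side (0.06, 0, 0.062) [ 0.5443 -0.2331  0.062 ]
side (-0.145, 0, 0.128) [ 0.5929 -0.4331  0.128 ]
side (0.09, 0.04, 0.01) [ 0.5003 -0.2058  0.01  ]
side (0.09, -0.04, 0.01) [ 0.5758 -0.1854  0.01  ]
jack [ 0.559  -0.2854  1.8012]
[[-0.3  0.6]
 [-0.6 -0.3]
 [ 0.1  0. ]
 [ 0.2 -0.6]
 [-0.4  1. ]
 [ 0.1  0.9]
 [ 0.2 -0.2]
 [-0.4 -0.6]]
saddle [ 0.54534453 -0.22694241  0.062     ]
bolt [0.56979341 0.07541222 0.104     ]
rail [0.4647 0.0543 0.094 ]
rail [0.6174 0.0494 0.094 ]
rail [0.6194 0.0918 0.094 ]
rail [0.468  0.0815 0.094 ]
poll [ 0.748 -0.226  0.02 ]
jar [ 0.767 -0.079  0.02 ]
top [0.786 0.071 0.02 ]
```

The close-ups show the jack, with its saddle at crop (297,105), lug top at (226,131) and bar at (42,268). The wrist view shows the bolt head at (186,138) and the rail's front edge from (8,178) to (282,187). The fit agrees to within about 1 px. I'm moving above the lug now.

{"method": "arm_command", "body": {"steps": [[1,-57,-23,0,-0.08],[1,-114,-46,0,-0.16],[1,-171,-70,0,-0.23],[1,-228,-93,0,-0.23],[1,-285,-116,10,-0.23],[1,-285,-116,30,-0.23],[1,-285,-116,30,-0.23]]}}

```text
t: 1.02
position: [0.5576, -0.2849, 0.191]
tcp_rot: [-1.951, -2.458, 0.001]
contact_force: [0.4, 0.1, 0.1]
finger_gap: 0.088
grip_force: 0.0
```

Run:
```python
from h import *
s=r.read_state(); print(s['t'],s['position'],s['tcp_rot'])
np.save('P1.npy',cams.camera_params('wrist'),allow_pickle=True)
im=save('wrist','w1.png'); cv2.imwrite('pics/w1b.png',cv2.resize(im[:,:,::-1],(768,576),interpolation=cv2.INTER_CUBIC))
for X in [(.559,-.2854,.105),(.5453,-.2269,.062)]: print(proj('wrist',X)*1.5)
```

```text
1.025 [ 0.55763422 -0.28488255  0.19104558] [-1.95111127e+00 -2.45788203e+00  1.12938768e-03]
[[384.08684293 294.21505516]]
[[383.95559866 170.4454941 ]]
```

View pics/w1b.png

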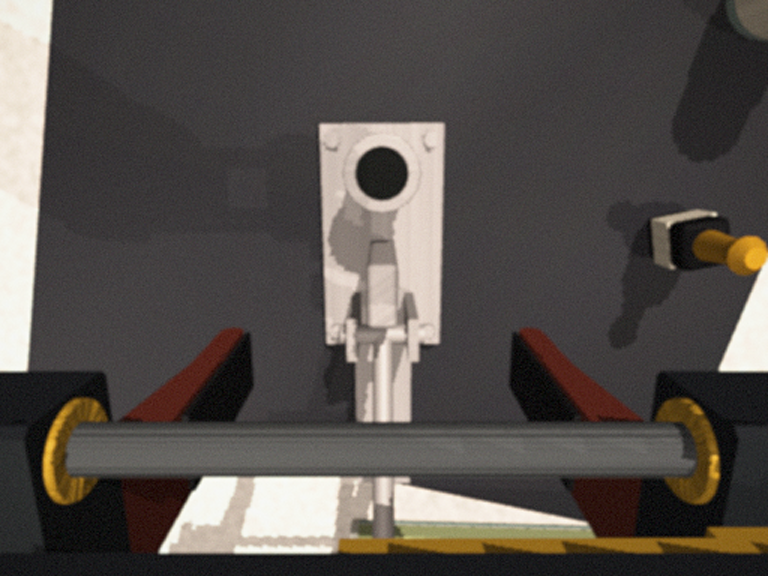

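The wrist view confirms the fit, with the saddle at (382,173), the lug at (382,294) and the yaw aligned. Next I descend and grip the lug.

{"method": "arm_command", "body": {"steps": [[1,0,0,40,0],[1,0,0,80,0],[1,0,0,100,0],[1,0,0,113,0],[1,0,0,113,0],[0.3,0,0,113,0],[0,0,0,113,0],[0,0,0,113,0],[0,0,0,113,0],[0,0,0,113,0],[0,0,0,113,0],[0,0,0,113,0]], "squeeze": 50}}

```text
t: 2.58
position: [0.559, -0.285, 0.0796]
tcp_rot: [-1.952, -2.462, 0.0]
contact_force: [0.0, -0.4, 0.0]
finger_gap: 0.0216
grip_force: 0.0
```

{"method": "arm_command", "body": {"steps": [[0,0,0,0,0],[0,0,0,0,0],[0,0,0,0,0],[0,0,0,0,0]]}}

```text
t: 3.08
position: [0.5585, -0.2851, 0.0795]
tcp_rot: [-1.952, -2.461, 0.001]
contact_force: [-3.0, -1.1, 0.0]
finger_gap: 0.016
grip_force: 50.0
```

{"method": "arm_command", "body": {"steps": [[0,0,0,-5,0],[0,0,0,-10,0],[0,15,4,-10,0.03],[0,39,10,-10,0.07],[0,64,17,-10,0.11],[0,90,24,-10,0.15],[0,116,31,-10,0.19],[0,142,38,-10,0.23],[0,168,45,-10,0.262],[0,186,50,-10,0.262],[0,193,52,-10,0.262],[0,193,52,-10,0.262],[0,193,52,-10,0.262]]}}

```text
t: 4.7
position: [0.5656, -0.0867, 0.0897]
tcp_rot: [2.258, 2.183, -0.001]
contact_force: [0.2, 0.4, -7.2]
finger_gap: 0.0159
grip_force: 50.0
```

Run:
```python
from h import *
s=r.read_state(); print(s['t'],s['position'],s['tcp_rot'],s['contact_force'])
im=save('wrist','w2.png'); s=save('side','d2.png')[:,:,::-1]
b=np.zeros((576,800,3),np.uint8); b[:384,:512]=im[:,:,::-1]
b[:,512:]=0; c=cv2.resize(s[140:240,190:290],(288,288),interpolation=cv2.INTER_CUBIC); b[:288,512:]=c
cv2.imwrite('pics/w2b.png',b)
for X in [(.570,.0745,.104),(.568,-.025,.072)]: print(proj('wrist',X))
```

```text
4.7 [ 0.56556239 -0.08672581  0.08969945] [ 2.25792824e+00  2.18344625e+00 -8.40861847e-04] [ 0.17363042  0.35851483 -7.15880806]
[[ 255.51566281 -173.57622362]]
[[257.59258816 113.01496517]]
```

View pics/w2b.png

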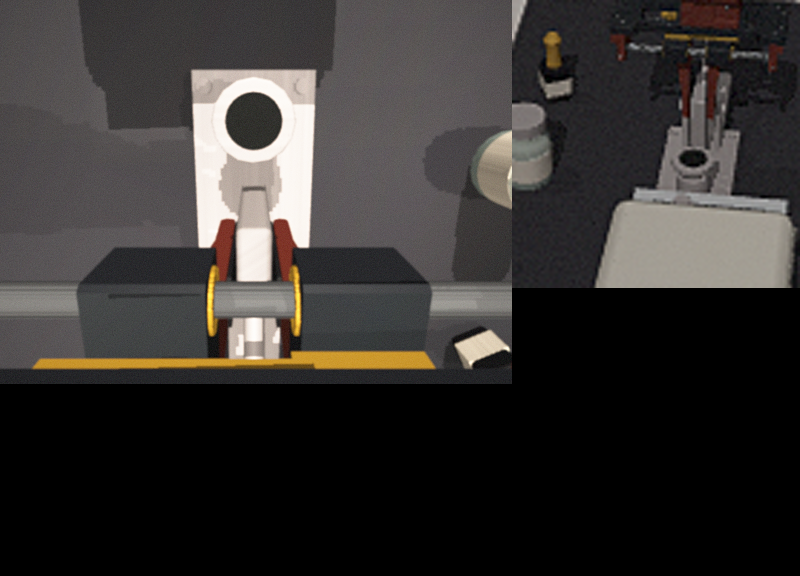

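Run:
```python
from h import *
print('saddle w',ray('wrist',(253,120),.072))
c=lambda u,v:(190+(u-512)/2.88-.3,140+v/2.88-.3)
print('saddle side',ray('side',c(692,159),.072),'bolt side',ray('side',(248.4,209),.102))
# scene: is the bolt / saddle visible?
im=save('scene','s2.png'); cv2.imwrite('pics/s2b.png',cv2.resize(im[130:230,210:330,::-1],(720,600),interpolation=cv2.INTER_CUBIC))
P=cams.camera_params('scene'); print((proj('scene',[(.57,.0748,.104),(.5655,-.0288,.072)],P)-[210,130])*6)
```

```text
saddle w [ 0.56550921 -0.02845394  0.072     ]
saddle side [ 0.56804728 -0.02986096  0.072     ] bolt side [0.57054175 0.07152333 0.102     ]
[[413.8377198  255.08927777]
 [251.77587431 387.94685985]]
```

View pics/s2b.png

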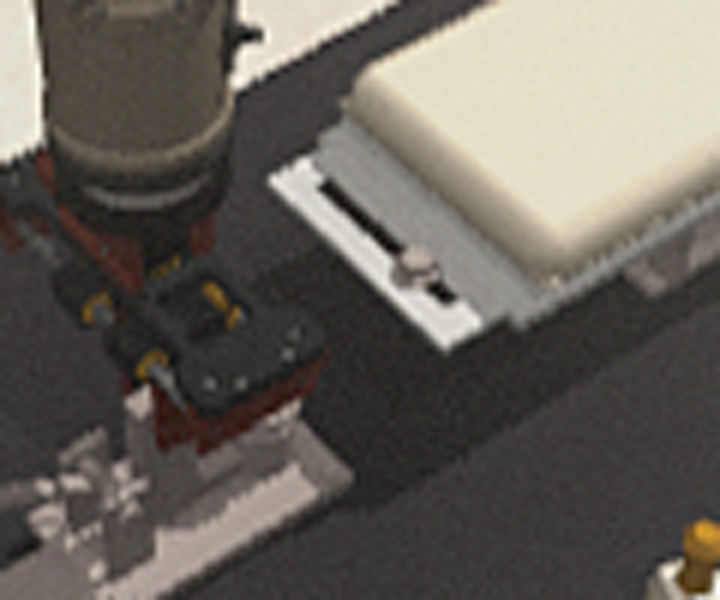

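The bolt is seen at (419,257), within a pixel of the prediction. The jack needs a straight 104 mm slide along tool x.

{"method": "arm_command", "body": {"steps": [[0,15,0,0,0],[0,35,0,0,0],[0,55,0,0,0],[0,75,0,0,0],[0,92,0,0,0],[0,104,0,0,0],[0,104,0,0,0],[0,104,0,4,0],[0,104,0,8,0],[0,104,0,10,0],[0,104,0,10,0],[0,104,0,10,0]]}}

```text
t: 6.35
position: [0.569, 0.0187, 0.0796]
tcp_rot: [2.257, 2.185, 0.0]
contact_force: [0.2, -1.3, -8.2]
finger_gap: 0.016
grip_force: 50.0
```

Run:
```python
from h import *
s=r.read_state(); print(s['t'],s['position'],s['tcp_rot'],s['contact_force'],s['moment'])
```

```text
6.35 [0.56902295 0.01865567 0.07957801] [2.25688072e+00 2.18537964e+00 2.02492052e-04] [ 0.23731432 -1.27434627 -8.22924489] [-0.0174618  -0.00245945 -0.02494511]
```

{"method": "arm_command", "body": {"steps": [[0,0,0,1,0],[0,0,0,2,0],[0,0,0,2,0],[0,0,0,2,0]]}}

```text
t: 6.85
position: [0.5691, 0.0188, 0.0794]
tcp_rot: [2.257, 2.185, 0.001]
contact_force: [-7.6, -1.4, 10.9]
finger_gap: 0.0154
grip_force: 50.0
```

{"method": "arm_command", "body": {"steps": [[0.3,0,0,0,0],[0.6,0,0,0,0],[0.8,0,0,0,0],[0.8,0,0,0,0],[0.8,0,0,0,0],[0.8,0,0,0,0],[0.8,0,0,-30,0],[0.8,0,0,-80,0],[0.6,-30,0,-100,0],[0.3,-80,0,-100,0],[0,-125,0,-100,0],[0,-148,0,-100,0],[0,-148,0,-100,0]], "squeeze": 20}}

```text
t: 8.48
position: [0.5638, -0.1313, 0.1776]
tcp_rot: [2.261, 2.181, -0.001]
contact_force: [0.1, 0.9, 0.1]
finger_gap: 0.0236
grip_force: 0.0
```

Run:
```python
from h import *
s=r.read_state(); print(s['t'],s['position'],s['finger_gap'],s['contact_force'])
a=save('scene','s3.png')[:,:,::-1]; d=save('side','d3.png')[:,:,::-1]; w=save('wrist','w3.png')[:,:,::-1]
b=np.zeros((600,800,3),np.uint8)
b[:384,:512]=w; b[:288,512:]=cv2.resize(d[130:226,190:286],(288,288),interpolation=3); b[300:600,512:]=cv2.resize(a[130:230,200:296],(288,300),interpolation=3)
cv2.imwrite('pics/m3.png',b)
```

```text
8.475 [ 0.56378151 -0.13134279  0.17764242] 0.023597329048616365 [0.07317069 0.87601266 0.12845312]
```

View pics/m3.png

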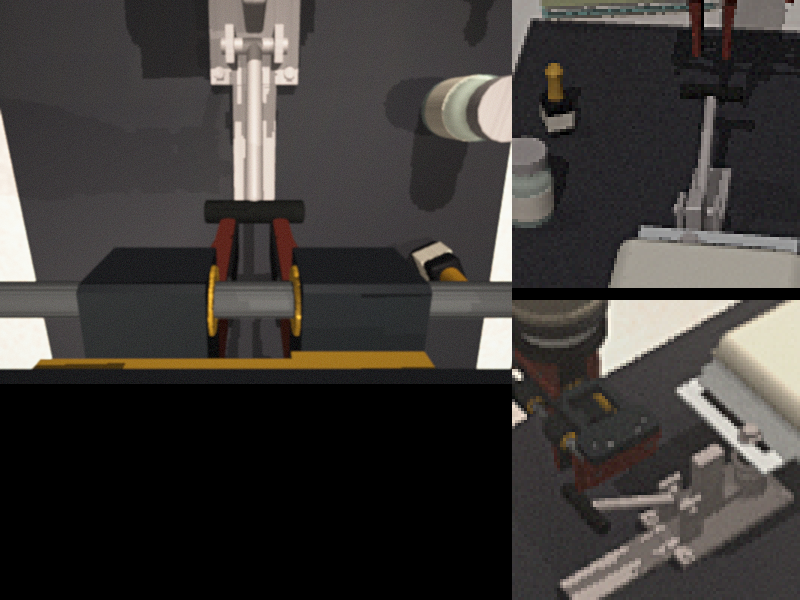

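Run:
```python
from h import *
print('bar w',ray('wrist',(254,211),.128)); 
print('bar side',ray('side',(190+(711-512)/3-.3,130+91/3-.3),.128),'bar scene',ray('scene',(200+73/3-.3,130+207/3-.3),.128))
print('lug scene',ray('scene',(200+195/3-.3,130+154/3-.3),.105))
```

```text
bar w [ 0.56293999 -0.12888152  0.128     ]
bar side [ 0.56504373 -0.13396391  0.128     ] bar scene [ 0.56392929 -0.12665291  0.128     ]
lug scene [0.56977967 0.01764168 0.105     ]
```

Jack placement is confirmed: the bar is near (0.564, -0.129), which puts the saddle within about 3 mm of the pad. Next is the trial stroke.

{"method": "arm_command", "body": {"steps": [[0,2,0,0,0],[0,2,0,20,0],[0,2,0,34,0],[0,2,0,34,0],[0,2,0,42,0],[0,-3,0,52,0],[0,-7,0,61,0],[0,-10,0,69,0],[0,-12.5,0,76,0],[0,-14.5,0,84,0],[0,-16,0,92,0],[0,-16.5,0,100,0],[0,-17,0,106,0],[0,-17,0,110,0],[0,-17,0,110,0],[0,-17,0,110,0]]}}

```text
t: 10.62
position: [0.5641, -0.1478, 0.0681]
tcp_rot: [2.257, 2.183, -0.0]
contact_force: [-0.6, -4.7, 6.4]
finger_gap: 0.0009
grip_force: 3.3
```

Run:
```python
from h import *
s=r.read_state(); print(s['t'],s['position'],s['finger_gap'],s['contact_force'],s['moment'])
a=save('scene','s4.png')[:,:,::-1]; d=save('side','d4.png')[:,:,::-1]
cv2.imwrite('pics/m4.png',np.hstack([cv2.resize(d[130:230,190:290],(400,400),interpolation=3),cv2.resize(a[130:230,200:300],(400,400),interpolation=3)]))
```

```text
10.625 [ 0.56407767 -0.14784319  0.06806205] 0.0009361266129813812 [-0.60133068 -4.66567606  6.40394574] [-1.04890703  0.01344887  0.02619278]
```

View pics/m4.png

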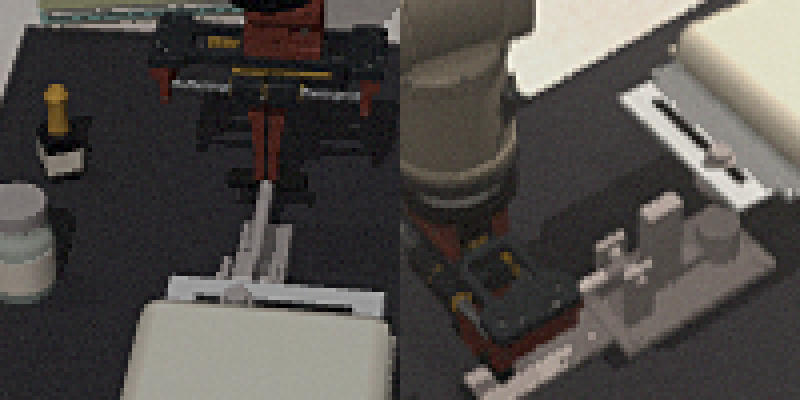

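The handle is at full stroke (TCP z 0.068) and the armrest is raised, with its bolt and rail visibly higher. I'm letting the handle back up.

{"method": "arm_command", "body": {"steps": [[0,0,0,-8,0],[0,0.5,0,-18,0],[0,2,0,-28,0],[0,5,0,-38,0],[0,9,0,-48,0],[0,13,0,-57,0],[0,19,0,-67,0],[0,19,0,-80,0],[0,19,0,-80,0],[0,19,0,-80,0],[0,19,0,-80,0],[0,19,0,-80,0]]}}

```text
t: 12.22
position: [0.564, -0.1273, 0.1473]
tcp_rot: [-2.257, -2.185, 0.001]
contact_force: [1.0, -0.1, 0.1]
finger_gap: 0.0005
grip_force: 0.0
```

Run:
```python
from h import *
s=r.read_state(); print(s['t'],s['position'],s['contact_force'])
P=cams.camera_params('wrist')
w=save('wrist','w5.png').astype(int)
# black bar: dark pixels ahead of the fingers in the wrist view
g=w.max(2); col=g[150:250,235:275]; print(np.c_[np.arange(150,250,3),g[150:250:3,212],g[150:250:3,298],g[150:250:3,254]].tolist())
a=save('scene','s5.png').astype(int)
s3=cv2.imread('pics/s3.png')[:,:,::-1].astype(int)
# compare the jack + armrest region with the picture before the stroke
for n,(y0,y1,x0,x1) in {'jack':(178,215,250,296),'arm':(130,175,270,340),'bar':(180,210,218,240)}.items():
    print(n,abs(a-s3)[y0:y1,x0:x1].mean().round(1))
    ref=s3[y0:y1,x0:x1].astype(np.float32).mean(2); cur=a[y0:y1,x0:x1].astype(np.float32).mean(2)
    print(cv2.phaseCorrelate(ref,cur))
for n in ['d0.png','d3.png']:
    pass
```

```text
12.225 [ 0.56401332 -0.12730509  0.14725797] [ 1.04866161 -0.05165956  0.11153678]
[[150, 97, 98, 255], [153, 97, 104, 255], [156, 99, 107, 255], [159, 98, 106, 255], [162, 98, 101, 255], [165, 102, 103, 255], [168, 97, 105, 255], [171, 101, 105, 255], [174, 100, 101, 255], [177, 97, 100, 255], [180, 99, 105, 255], [183, 98, 100, 255], [186, 100, 105, 255], [189, 100, 104, 255], [192, 101, 99, 255], [195, 98, 101, 255], [198, 99, 104, 255], [201, 99, 102, 255], [204, 110, 99, 255], [207, 111, 103, 255], [210, 111, 97, 255], [213, 103, 100, 254], [216, 43, 36, 248], [219, 37, 44, 43], [222, 49, 47, 45], [225, 50, 52, 39], [228, 48, 52, 45], [231, 50, 51, 39], [234, 51, 54, 34], [237, 39, 42, 34], [240, 31, 40, 38], [243, 82, 84, 51], [246, 101, 90, 54], [249, 49, 47, 49]]
jack 2.8
((0.036290329200884486, 0.027442054677031535), 0.9850490848223369)
arm 2.0
((7.482728083374468e-05, 0.5541834968011976), 1.0191581302218966)
bar 12.0
((-0.6443744025964051, 0.2931390273135541), 0.6670277628633711)
```

Run:
```python
from h import *
print(proj('wrist',[(.5635,-.129,.128),(.5635,-.139,.110)]))
f=lambda n:cv2.imread('pics/'+n).astype(np.float32).mean(2)[150:176,300:335]
for n in ['s4.png','s5.png','s2.png']: print(n,abs(f(n)-f('s3.png')).mean(), cv2.phaseCorrelate(f('s3.png'),f(n)))
g=lambda n:cv2.imread('pics/'+n).astype(np.float32).mean(2)[196:235,225:290]
d=cams.read_camera('side'); cv2.imwrite('pics/d5.png',d[:,:,::-1])
for n in ['d4.png','d5.png']: print(n,cv2.phaseCorrelate(g('d3.png'),g(n)))
```

```text
[[255.51377305 227.48746976]
 [255.88566691 232.39660356]]
s4.png 19.928938 ((-0.04734690464892566, -2.320447515298918), 0.1922156879440747)
s5.png 1.8919417 ((0.013452568412269272, 0.45600290510653174), 0.9885000054237774)
s2.png 1.9058607 ((0.00838599496147907, 0.48019938378469007), 1.015004503874131)
d4.png ((0.04438392914532585, 0.16033130765661596), 0.3798270331488715)
d5.png ((-0.019315307624978573, -0.0620346917094281), 0.9950921565294266)
```

The armrest is down again, the bar is up and the jack hasn't moved. Now the final press and hold.

{"method": "arm_command", "body": {"steps": [[0,-2,0,8,0],[0,-3,0,14,0],[0,-7,0,23,0],[0,-11,0,32,0],[0,-14,0,40,0],[0,-16.5,0,48,0],[0,-18.5,0,56,0],[0,-20,0,64,0],[0,-20.5,0,71,0],[0,-20.5,0,77,0],[0,-20.5,0,80,0],[0,-20.5,0,81,0],[0,-20.5,0,81.5,0],[0,-20.5,0,81.5,0],[0,-20.5,0,81.5,0],[0,-20.5,0,81.5,0]]}}

```text
t: 14.38
position: [0.5641, -0.1491, 0.0672]
tcp_rot: [2.257, 2.183, 0.0]
contact_force: [-2.5, -3.9, 12.7]
finger_gap: 0.0003
grip_force: 6.7
```

Run:
```python
from h import *
s=r.read_state(); print(s['t'],s['position'],s['contact_force'],max(abs(np.array(s['dq']))))
cv2.imwrite('pics/s6.png',cams.read_camera('scene')[:,:,::-1])
for b in [(150,176,300,335),(178,215,262,296)]:
    f=lambda n:cv2.imread('pics/'+n).astype(np.float32).mean(2)[b[0]:b[1],b[2]:b[3]]
    print(abs(f('s6.png')-f('s4.png')).mean(),cv2.phaseCorrelate(f('s4.png'),f('s6.png')))
```

```text
14.375 [ 0.56407032 -0.1491155   0.0671744 ] [-2.54154112 -3.89538226 12.72623321] 0.0007606722205860578
2.6106226 ((-0.07968548684740284, 0.6618512274781576), 0.9874723695923762)
2.7337043 ((0.023906648601130343, -0.05564658429358005), 0.9642111134197977)
```

The state matches the trial stroke. The arm is pressing with 12.7 N, the armrest is up and the jack is still, so I'm handing in.

```bash
python3 -c "
from rig import r
print(r.sign_off())"
```

```text
the job is handed in; nothing more can be done
None
```

I handed the job in with the arm holding the jack handle fully down at about 13 N and the armrest up on the jack, after one full trial stroke; the judge returned no verdict, but in the camera checks the saddle was about 3 mm from the pad's centre and the jack had not moved.

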